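# Earth, gas, start

## Robot

A 6-joint arm with a two-finger parallel gripper is mounted at the origin on the work surface. World frame = base frame: x ahead of the robot, y to its left, z up, the work surface at z = 0. Lengths are in m, angles in degrees, forces in N, time in s.
With the tool pointing down it reaches from about 0.35 to 0.975 m from the base axis. Payload 7.1 kg.
Tool frame: the origin (TCP) lies at the very end of the fingers, on their centre line; the grasp point (between the pads) lies 19 mm behind it; z points along the fingers, y is the line along which they close (so a half turn about z gives the same grasp; the last joint's range is limited). The gripper opens to 88 mm and grips with 3 to 60 N. Pads are 20 mm wide; open, the fingers measure 115 mm over their backs; the gripper's body (75 mm by 178 mm) begins 61 mm behind the grasp point.
Start: joints at [63.885, 24.242, 93.386, -0, 62.372, -1.089], TCP at [0.264, 0.566, 0.223] pointing down, gripper open.
Joint ranges: [-172.04, 172.04], [-51.8, 120.97], [4.93, 147.93], [-75.15, 255.16], [6.16, 154.13], [-145.62, 145.62]. Speed limits (degrees/s): [136.94, 136.94, 172.46, 180, 180, 180].

## Interface

Orientations are given as [roll, pitch, yaw] about the fixed x, y, z axes, in that order (R = Rz(yaw) Ry(pitch) Rx(roll)).
In Python, from workcell import robot gives the robot as it stands.
- The arm moves only by the tool carry_out, never from a script. Its argument "increments" is a list of rows, each an object of numbers: "ax", "ay", "az": the turn, a rotation vector about the tool's x, y, z in units of 8 degrees (1.0 is 8 degrees); "tx", "ty", "tz": the shift along the tool's x, y, z in units of 50 mm (1.0 is 50 mm); "jaw": the closure, from -1 (fully open) to 1 (shut). In form: [{"ax": .., "ay": .., "az": .., "tx": .., "ty": .., "tz": .., "jaw": ..}, ...]. A call has 1 to 20 rows; each row shifts and turns the commanded pose from where the row before left it, along the tool's axes as they then stand; what a row does not reach is not made up. A row lasts 1/10 s, in which the tool goes at most 50 mm and 8.59 degrees, less where a joint would pass 70% of its speed; a pose out of reach is approached as far as the arm can. A call is refused whole if a number of a shift passes 1 or a number of a turn 1, either way. A call with a gripper value outside its range is refused whole. The fingers move at their own pace and stop on an object; the grip force is fixed at half the most. Time passes only in rows, so rows that do not move let the fingers close. It gives the time, the measured TCP pose, the force, the opening and the grip force at its end, in the units of the state.
- robot.observe(): the state, without advancing time (a new reading comes with each control period).
- robot.grab_frame(name): name is "side" or "top" or "wrist"; returns a dict with "frame" (420x560x3 uint8, red, green, blue), "fx", "fy", "cx", "cy" (pixels), "R" (3x3) and "t" (3): a world point X has camera coordinates R X + t; the wrist camera has in their place "tool_from_camera" (4x4, takes a point from camera to tool coordinates, whose origin is the TCP and whose axes are the flange's). Camera axes: x right, y down, z forward; pixel columns grow to the right and rows downward; lengths in m; the calibration is good to about 2 mm. A picture is of the moment at which its call begins: read the wrist's pose just before it. There is no depth.
- robot.sign_off(): hands the job in; it is judged then, once.
The state is a dict: "time": time; "joint_pos": joint angles; "qd": joint speeds; "joint_efforts": joint torques, N m; "ee_pos": TCP position; "orientation": TCP orientation; "wrist_force": force on the tool from outside, world axes, zero at the start; "moment": the same for the moment, N m; "width": finger opening in m; "finger_force": force on a finger pad.
Only numpy, scipy, OpenCV 4.12 (cv2) and the standard library are available. Lean on these libraries where they do the work, as an engineer would, in place of code of your own. Each camera call takes 0.05 s, during which the arm holds its last target. There are 200 camera calls.

## Task

Get the chromatograph ready for a run: touch the brass earthing stud with a fingertip for a moment to shed static, then press the blue gas key on the gas box fully in, and last press the green start key on the hand controller fully in. Press lightly each time, and do not lift the controller or push it about on the bench. Leave the yellow, red and white keys out and everything else on the bench where it is.

Things in the scene. Friction and masses are not known exactly. Their poses are not given: they have to be found in the camera images.
- earth_stud_top (a point): Centre of the top of the brass earthing stud: a round sprung brass head 28 mm across on the green earthing block, its top 57 mm above the bench at rest.
- earth_stud (a joint): How far the stud is pushed down, m: 0 at rest, 0.008 at its stop. Its spring (1200 N/m) brings it back up.
- earth_block: Fixed green earthing block, 60 x 60 x 35 mm, with the brass stud on its centre. Origin: centre of its underside; z up.
- gas_box: Fixed white gas box, 130 (x) x 300 (y) x 50 mm high; three key modules (blue, yellow, red, in any order) stand on its top in a row along its y, 90 mm apart. Origin: centre of its underside.
- controller: Loose grey hand controller lying on the bench, 170 (x) x 75 (y) x 26 mm, about 0.45 kg; dark screen at its +x end, green start key at its centre, white key 55 mm from it towards -x. Origin: centre of its underside; z up.
- blue_module: Fixed blue key module on the gas box: black housing 50 x 50 x 12 mm carrying the round blue key. Origin: centre of its underside, 50 mm above the bench; z up.
- blue_key_top (a point): Centre of the blue key's flat top; 80 mm above the bench when the key is out, 72 mm when fully in and let go.
- blue_key (a joint): Plunger of the round push-lock key, 30 mm across, flat top. Joint value: m pressed in, 0 = out (start), 0.008 = fully in against its stop. Slides straight down against about 3 N of friction and stays in where it is left. Its cap is sprung on it (1500 N/m, up to 6 mm, springs back), so 5 to 8 N on the cap puts the key fully in.
- yellow_key_top (a point): Centre of the yellow key's flat top; 80 mm above the bench when the key is out, 72 mm when fully in and let go.
- yellow_key (a joint): Plunger of the round push-lock key, 30 mm across, flat top. Joint value: m pressed in, 0 = out (start), 0.008 = fully in against its stop. Slides straight down against about 3 N of friction and stays in where it is left. Its cap is sprung on it (1500 N/m, up to 6 mm, springs back), so 5 to 8 N on the cap puts the key fully in.
- red_key_top (a point): Centre of the red key's flat top; 80 mm above the bench when the key is out, 72 mm when fully in and let go.
- red_key (a joint): Plunger of the round push-lock key, 30 mm across, flat top. Joint value: m pressed in, 0 = out (start), 0.008 = fully in against its stop. Slides straight down against about 3 N of friction and stays in where it is left. Its cap is sprung on it (1500 N/m, up to 6 mm, springs back), so 5 to 8 N on the cap puts the key fully in.
- green_key_top (a point): Centre of the green key's flat top; on the hand controller, 44 mm above the bench when the key is out, 36 mm when fully in and let go.
- green_key (a joint): Plunger of the round push-lock key, 28 mm across, flat top. Joint value: m pressed in, 0 = out (start), 0.008 = fully in against its stop. Slides straight down against about 3 N of friction and stays in where it is left. Its cap is sprung on it (1500 N/m, up to 6 mm, springs back), so 5 to 8 N on the cap puts the key fully in.
- white_key_top (a point): Centre of the white key's flat top; on the hand controller, 44 mm above the bench when the key is out, 36 mm when fully in and let go.
- white_key (a joint): Plunger of the round push-lock key, 28 mm across, flat top. Joint value: m pressed in, 0 = out (start), 0.008 = fully in against its stop. Slides straight down against about 3 N of friction and stays in where it is left. Its cap is sprung on it (1500 N/m, up to 6 mm, springs back), so 5 to 8 N on the cap puts the key fully in.
- wrench: Loose steel spanner lying on the bench, bystander. Origin: underside of its middle; handle to -x.
- septa_jar: Loose small clear jar, 44 mm across, 45 mm high, bystander. Origin: centre of its underside.
- solvent_bottle: Loose amber bottle, 60 mm across, 130 mm high, bystander. Origin: centre of its underside.
- vial_a: Loose glass vial, 23 mm across, 60 mm high, aluminium cap, bystander. Origin: centre of its underside.
- vial_b: Another such vial, bystander.
- beaker: Loose glass beaker, 66 mm across, 85 mm high, bystander. Origin: centre of its underside.
- vial_rack: Fixed blue rack, 120 x 80 x 30 mm, with capped vials up to 68 mm high, bystander. Origin: centre of its underside.
Mind the look-alikes: they are no part of the job. Leave any orange look-alike of the earth_block alone. Leave any turquoise look-alike of the controller alone.

How it is judged (in metres and radians):
On the way, in this order (a step that is already met when the one before it is completed fails the run):
1. a fingertip touches the brass earthing stud (pushes it down over 1.2 mm, about 1.5 N) for 0.1 s (value of joint earth_stud above 0.0012 m and contact force between the fingers and earth_block above 0.5 N), for 0.1 s.
2. then the blue key is pressed in (over 5 mm) (value of joint blue_key above 0.005 m), for 0.1 s.
3. then the green key is pressed in (over 5 mm) (value of joint green_key above 0.005 m), for 0.1 s.
At the end, for the whole second after the job is handed in: The blue and green keys stay in by more than 5 of their 8 mm, the yellow, red and white keys are out (under 3 mm), the stud is back up, the hand controller lies flat and still within 25 mm of where it was, and every bystander stands within 30 mm of where it was (value of joint each of blue_key, green_key above 0.005 m and value of joint earth_stud below 0.001 m and value of joint each of yellow_key, red_key, white_key below 0.003 m and distance of controller from where it was at the start of the episode below 0.025 m and angle between controller's own z axis and vertical below 0.05 rad and linear speed of controller below 0.02 m/s and distance of each of wrench, septa_jar, solvent_bottle, vial_a, vial_b, beaker from where it was at the start of the episode below 0.03 m and angle between each of wrench, septa_jar, solvent_bottle, vial_a, vial_b, beaker's own z axis and vertical below 0.15 rad); the robot touches nothing.
It fails at once if the yellow, red or white key is pressed in (3 mm) (value of joint any of yellow_key, red_key, white_key above 0.003 m).
It fails at once if the stud, the blue key or the hand controller is pushed harder than 20 N (contact force between the fingers and earth_block above 20 N or contact force between the fingers and blue_module above 20 N or contact force between the fingers and controller above 20 N).
It fails at once if the hand controller is lifted, tilted or shifted by over 25 mm (height (world z) of controller above 0.012 m or angle between controller's own z axis and vertical above 0.12 rad or distance of controller from where it was at the start of the episode above 0.025 m).
It fails at once if a bystander is moved by over 30 mm or tipped (distance of any of wrench, septa_jar, solvent_bottle, vial_a, vial_b, beaker from where it was at the start of the episode above 0.03 m or angle between any of wrench, septa_jar, solvent_bottle, vial_a, vial_b, beaker's own z axis and vertical above 0.4 rad).
It also fails if it takes over 61 s, if anything falls off the work surface, if the arm or the gripper's body presses on something with over 40 N, if the wrist force passes 120 N, or if a joint passes its speed limit or range.

## Working session

There is one attempt and no reset: what is moved stays moved. The work goes in short steps, Python scripts to look and compute and a tool call to move; the robot and the scene stay as the last step left them, time stands still between calls to the robot, and variables do not carry over. Pictures are saved under pics/ and viewed, at most 10 in all, crops included, and the job is handed in when it is done.

Besides the shell and the picture viewer there is one more tool, called after "Emit:" as a command line: name --argument value ..., lists and objects as JSON in quotes. carry_out: Moves the arm, as the interface text tells. Its arguments: {"type":"object","properties":{"increments":{"type":"array"}},"required":["increments"]}

```bash
mkdir -p pics; cat > h.py <<'E'
import numpy as np,cv2,pickle
from workcell import robot
def grab(n,f):
    g=robot.grab_frame(n); cv2.imwrite(f'pics/{f}.png',g['frame'][:,:,::-1]); pickle.dump(g,open(f'pics/{f}.pkl','wb')); return g
def ray(g,u,v):
    d=g['R'].T@np.array([(u-g['cx'])/g['fx'],(v-g['cy'])/g['fy'],1]); return -g['R'].T@g['t'],d
def atz(g,u,v,z):
    o,d=ray(g,u,v); return o+d*(z-o[2])/d[2]
def tri(a,b):
    A=[];B=[]
    for o,d in (a,b):
        d=d/np.linalg.norm(d);P=np.eye(3)-np.outer(d,d);A.append(P);B.append(P@o)
    return np.linalg.lstsq(np.vstack(A),np.hstack(B),rcond=None)[0]
E
python3 - <<'E'
from h import *
print(robot.observe())
for n in('top','side'):
    g=grab(n,n+'0'); g={k:np.array(v) for k,v in g.items()}
    print(n,g['fx'],g['cx'],g['cy'],-g['R'].T@g['t'])
E
```

```text
{'time': 0.0, 'joint_pos': array([ 6.38848652e+01,  2.42832651e+01,  9.34319480e+01,  1.73884465e-03,
        6.23707324e+01, -1.08820059e+00]), 'qd': array([ 0.04517727, -0.01481694, -0.00289717, -0.07080909,  0.07302329,
       -0.0406053 ]), 'joint_efforts': array([-1.81502659e-03, -5.44610882e+01, -2.73663443e+01,  6.43009879e-02,
        2.27486895e-02, -1.24649364e-04]), 'ee_pos': array([0.26412418, 0.56583778, 0.22191086]), 'orientation': array([-1.79914099e+02, -3.17130612e-03,  1.54972256e+02]), 'wrist_force': array([-0.48642373,  0.22394636, -0.32368269]), 'moment': array([ 0.03347059,  0.02916151, -0.01236124]), 'finger_force': 0.0, 'width': 0.08817850321786527}
top 479.86587395048394 271.2216424497499 209.3567928637766 [0.3546962  0.06900677 1.28218455]
side 487.302631598179 284.53533504707866 209.64536348648636 [-0.37590848 -0.89216204  0.83190792]
```

View pics/top0.png

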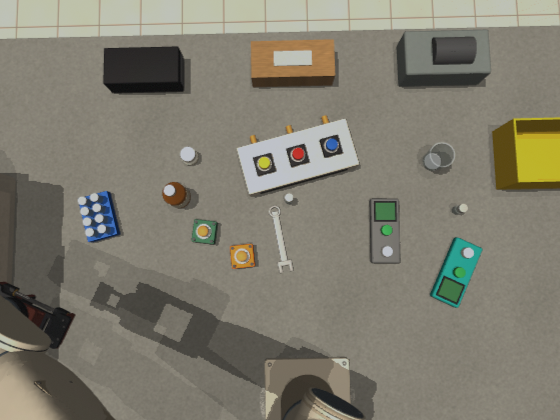

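View pics/side0.png

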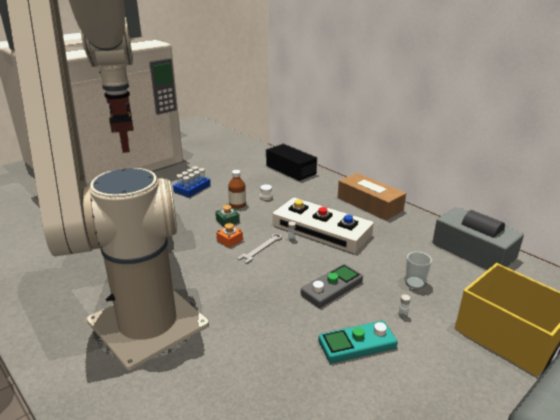

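The top picture shows these candidates:
- **Earthing blocks:** the green one is at (204,232) and the orange look-alike at (242,256). I take the green one.
- **Controllers:** the grey one is at (385,230), its green key at (387,230) and white key at (387,252). The turquoise look-alike is at (457,272). I take the grey one.
- **Keys on the gas box:** yellow (264,163), red (298,154) and blue (332,145). I take blue.

I'll confirm these in one enlarged crop that combines both views.

```bash
python3 - <<'E'
import cv2,numpy as np
rows=[]
for n,c in(('top0',[(204,232),(332,145),(387,230)]),('side0',[(228,212),(348,220),(333,280)])):
    im=cv2.imread(f'pics/{n}.png')
    rows.append(np.hstack([cv2.resize(im[v-20:v+20,u-20:u+20],(260,260),interpolation=cv2.INTER_NEAREST) for u,v in c]))
cv2.imwrite('pics/crop1.png',np.vstack(rows))
E
```

```text
(no output)
```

View pics/crop1.png

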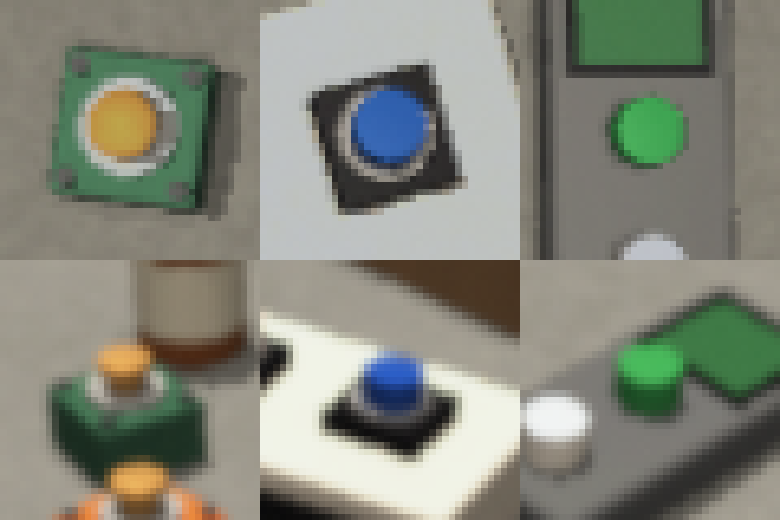

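The crop confirms the green block with its brass stud, the blue key on the gas box, and the green key on the grey controller. In full-picture pixels their tops are:

| Target | Top view | Side view |
|---|---|---|
| Stud | (202.4, 230.3) | (226.6, 205.7) |
| Blue key | (331.5, 144.0) | (348.0, 215.7) |
| Green key | (386.2, 229.5) | (332.8, 274.6) |

```bash
python3 - <<'E'
from h import *
T,S=[pickle.load(open(f'pics/{n}0.pkl','rb')) for n in('top','side')]
for n,a,b,z in(('stud',(202.4,230.3),(226.6,205.7),.057),('blue',(331.5,144.),(348.,215.7),.08),('green',(386.2,229.5),(332.8,274.6),.044)):
    print(n,tri(ray(T,*a),ray(S,*b)).round(4),atz(T,*a,z).round(4),atz(S,*b,z).round(4))
print('bottle',atz(T,175,188,.13).round(3),'jar/vial',atz(T,189,155,.045).round(3),'vial',atz(T,289,198,.06).round(3))
from scipy.spatial.transform import Rotation as R
print(R.from_euler('xyz',robot.observe()['orientation'],degrees=True).as_matrix().round(3))
print(robot.grab_frame('wrist')['tool_from_camera'])
E
```

```text
stud [0.4388 0.2587 0.062 ] [0.4382 0.2602 0.057 ] [0.445  0.2655 0.057 ]
blue [ 0.6518 -0.0754  0.0847] [ 0.6511 -0.0743  0.08  ] [ 0.6608 -0.0712  0.08  ]
green [ 0.4338 -0.2132  0.0468] [ 0.4322 -0.2121  0.044 ] [ 0.439 -0.212  0.044]
bottle [0.538 0.315 0.13 ] jar/vial [0.638 0.297 0.045] vial [0.517 0.037 0.06 ]
[[-0.906  0.423 -0.001]
 [ 0.423  0.906 -0.001]
 [ 0.    -0.001 -1.   ]]
[[-7.38346218e-04 -9.60091164e-01 -2.79686275e-01  7.60892856e-02]
 [ 9.99999209e-01 -4.24087398e-04 -1.18412343e-03 -8.11843510e-05]
 [ 1.01825502e-03 -2.79686928e-01  9.60090717e-01 -1.62221886e-01]
 [ 0.00000000e+00  0.00000000e+00  0.00000000e+00  1.00000000e+00]]
```

Triangulated heights agree with the text to within 5 mm, so I take x and y from the top view. I'll shut the fingers, turn to yaw 180 so the gripper body stays clear of the bottle, and go above the stud.

Emit:
carry_out --increments '[{"az": -0.8,"jaw": 1},{"az": -0.8,"jaw": 1},{"az": -0.8,"jaw": 1},{"az": -0.73,"jaw": 1},{"tx": -0.35,"ty": -0.61,"tz": 0.08,"jaw": 1},{"tx": -0.35,"ty": -0.61,"tz": 0.08,"jaw": 1},{"tx": -0.35,"ty": -0.61,"tz": 0.08,"jaw": 1},{"tx": -0.35,"ty": -0.61,"tz": 0.08,"jaw": 1},{"tx": -0.35,"ty": -0.61,"tz": 0.08,"jaw": 1},{"tx": -0.35,"ty": -0.61,"tz": 0.08,"jaw": 1},{"tx": -0.35,"ty": -0.61,"tz": 0.08,"jaw": 1},{"tx": -0.35,"ty": -0.61,"tz": 0.08,"jaw": 1},{"tx": -0.35,"ty": -0.61,"tz": 0.08,"jaw": 1},{"tx": -0.35,"ty": -0.61,"tz": 0.08,"jaw": 1},{"jaw": 1},{"jaw": 1},{"jaw": 1},{"jaw": 1}]'

```text
validation failed for argument at $.in...
```

```bash
cat >> h.py <<'E'
def wrist(f):
    from scipy.spatial.transform import Rotation as Ro
    o=robot.observe(); g=robot.grab_frame('wrist'); C=g['tool_from_camera']
    T=np.eye(4);T[:3,:3]=Ro.from_euler('xyz',o['orientation'],degrees=True).as_matrix();T[:3,3]=o['ee_pos']
    W=np.linalg.inv(T@C); g['R']=W[:3,:3];g['t']=W[:3,3]
    cv2.imwrite(f'pics/{f}.png',g['frame'][:,:,::-1]); pickle.dump(g,open(f'pics/{f}.pkl','wb'))
    return o,g
def proj(g,X):
    c=g['R']@np.array(X)+g['t']; return (c[0]/c[2]*g['fx']+g['cx'],c[1]/c[2]*g['fy']+g['cy'])
E
python3 - <<'E'
from h import *
o,g=wrist('w1'); print(o['ee_pos'],o['orientation'],o['wrist_force'],o['width'],proj(g,[.4382,.2602,.057]))
E
```

```text
[0.26419793 0.56595155 0.22208077] [-1.79932666e+02 -3.62322980e-04  1.54971771e+02] [-0.6030388   0.26123771 -0.10072566] 0.08787273186814556 (np.float64(101.07155448292349), np.float64(427.46274279644143))
```

View pics/w1.png

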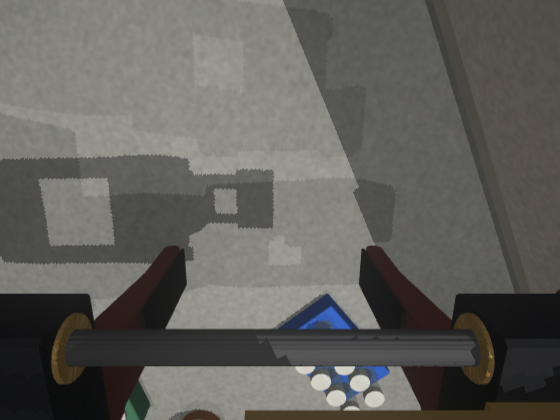

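The call was refused and nothing moved: the wrist picture shows open fingers at the start pose, with the rack at (330,340). Probably every key has to be given, so I'll repeat it in full.

Emit:
carry_out --increments '[{"ax": 0,"ay": 0,"az": -0.8,"tx": 0,"ty": 0,"tz": 0,"jaw": 1},{"ax": 0,"ay": 0,"az": -0.8,"tx": 0,"ty": 0,"tz": 0,"jaw": 1},{"ax": 0,"ay": 0,"az": -0.8,"tx": 0,"ty": 0,"tz": 0,"jaw": 1},{"ax": 0,"ay": 0,"az": -0.73,"tx": 0,"ty": 0,"tz": 0,"jaw": 1},{"ax": 0,"ay": 0,"az": 0,"tx": -0.35,"ty": -0.61,"tz": 0.08,"jaw": 1},{"ax": 0,"ay": 0,"az": 0,"tx": -0.35,"ty": -0.61,"tz": 0.08,"jaw": 1},{"ax": 0,"ay": 0,"az": 0,"tx": -0.35,"ty": -0.61,"tz": 0.08,"jaw": 1},{"ax": 0,"ay": 0,"az": 0,"tx": -0.35,"ty": -0.61,"tz": 0.08,"jaw": 1},{"ax": 0,"ay": 0,"az": 0,"tx": -0.35,"ty": -0.61,"tz": 0.08,"jaw": 1},{"ax": 0,"ay": 0,"az": 0,"tx": -0.35,"ty": -0.61,"tz": 0.08,"jaw": 1},{"ax": 0,"ay": 0,"az": 0,"tx": -0.35,"ty": -0.61,"tz": 0.08,"jaw": 1},{"ax": 0,"ay": 0,"az": 0,"tx": -0.35,"ty": -0.61,"tz": 0.08,"jaw": 1},{"ax": 0,"ay": 0,"az": 0,"tx": -0.35,"ty": -0.61,"tz": 0.08,"jaw": 1},{"ax": 0,"ay": 0,"az": 0,"tx": -0.35,"ty": -0.61,"tz": 0.08,"jaw": 1},{"ax": 0,"ay": 0,"az": 0,"tx": 0,"ty": 0,"tz": 0,"jaw": 1},{"ax": 0,"ay": 0,"az": 0,"tx": 0,"ty": 0,"tz": 0,"jaw": 1},{"ax": 0,"ay": 0,"az": 0,"tx": 0,"ty": 0,"tz": 0,"jaw": 1}]'

```text
time: 1.9
ee_pos: [0.4392, 0.262, 0.1828]
orientation: [180.0, -0.0, -180.0]
wrist_force: [0.4, 0.3, 0.6]
width: 0.0003
finger_force: 0.0
```

```bash
python3 - <<'E'
from h import *
o,g=wrist('w2'); print(o['ee_pos'],o['wrist_force'],o['width'],proj(g,[.4382,.2602,.057]))
E
```

```text
[0.43916712 0.26199904 0.18276247] [0.36981423 0.33946896 0.58856527] 0.00027264968586837525 (np.float64(271.00409203074145), np.float64(200.30453794812715))
```

View pics/w2.png

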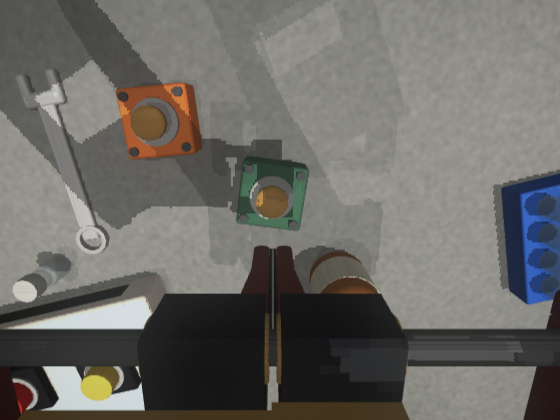

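The wrist view shows the green block with its stud top at (271,201), and the projected estimate (271,200) agrees. The orange look-alike is at (158,122) and stays clear. Next I go down to just above the stud.

Emit:
carry_out --increments '[{"ax": 0,"ay": 0,"az": 0,"tx": 0.02,"ty": -0.036,"tz": 0.4,"jaw": 1},{"ax": 0,"ay": 0,"az": 0,"tx": 0,"ty": 0,"tz": 0.5,"jaw": 1},{"ax": 0,"ay": 0,"az": 0,"tx": 0,"ty": 0,"tz": 0.5,"jaw": 1},{"ax": 0,"ay": 0,"az": 0,"tx": 0,"ty": 0,"tz": 0.5,"jaw": 1},{"ax": 0,"ay": 0,"az": 0,"tx": 0,"ty": 0,"tz": 0.3,"jaw": 1},{"ax": 0,"ay": 0,"az": 0,"tx": 0,"ty": 0,"tz": 0.16,"jaw": 1},{"ax": 0,"ay": 0,"az": 0,"tx": 0,"ty": 0,"tz": 0,"jaw": 1},{"ax": 0,"ay": 0,"az": 0,"tx": 0,"ty": 0,"tz": 0,"jaw": 1}]'

```text
time: 2.75
ee_pos: [0.4386, 0.2602, 0.0652]
orientation: [180.0, 0.0, -179.9]
wrist_force: [0.1, 0.5, -0.7]
width: 0.0006
finger_force: 0.0
```

Now down another 12.5 mm in small rows and hold.

Emit:
carry_out --increments '[{"ax": 0,"ay": 0,"az": 0,"tx": 0,"ty": 0,"tz": 0.05,"jaw": 1},{"ax": 0,"ay": 0,"az": 0,"tx": 0,"ty": 0,"tz": 0.05,"jaw": 1},{"ax": 0,"ay": 0,"az": 0,"tx": 0,"ty": 0,"tz": 0.05,"jaw": 1},{"ax": 0,"ay": 0,"az": 0,"tx": 0,"ty": 0,"tz": 0.05,"jaw": 1},{"ax": 0,"ay": 0,"az": 0,"tx": 0,"ty": 0,"tz": 0.05,"jaw": 1},{"ax": 0,"ay": 0,"az": 0,"tx": 0,"ty": 0,"tz": 0,"jaw": 1},{"ax": 0,"ay": 0,"az": 0,"tx": 0,"ty": 0,"tz": 0,"jaw": 1},{"ax": 0,"ay": 0,"az": 0,"tx": 0,"ty": 0,"tz": 0,"jaw": 1}]'

```text
time: 3.55
ee_pos: [0.4387, 0.2596, 0.0524]
orientation: [180.0, 0.0, -180.0]
wrist_force: [-0.9, -0.5, 6.0]
width: 0.0006
finger_force: 2.8
```

The push reads 6 N with the stud about 4.6 mm down, so the touch is made. I'll lift and move above the blue key.

Emit:
carry_out --increments '[{"ax": 0,"ay": 0,"az": 0,"tx": 0,"ty": 0,"tz": -0.5,"jaw": 1},{"ax": 0,"ay": 0,"az": 0,"tx": 0,"ty": 0,"tz": -0.7,"jaw": 1},{"ax": 0,"ay": 0,"az": 0,"tx": 0,"ty": 0,"tz": -0.7,"jaw": 1},{"ax": 0,"ay": 0,"az": 0,"tx": 0,"ty": 0,"tz": -0.66,"jaw": 1},{"ax": 0,"ay": 0,"az": 0,"tx": -0.425,"ty": -0.668,"tz": 0,"jaw": 1},{"ax": 0,"ay": 0,"az": 0,"tx": -0.425,"ty": -0.668,"tz": 0,"jaw": 1},{"ax": 0,"ay": 0,"az": 0,"tx": -0.425,"ty": -0.668,"tz": 0,"jaw": 1},{"ax": 0,"ay": 0,"az": 0,"tx": -0.425,"ty": -0.668,"tz": 0,"jaw": 1},{"ax": 0,"ay": 0,"az": 0,"tx": -0.425,"ty": -0.668,"tz": 0,"jaw": 1},{"ax": 0,"ay": 0,"az": 0,"tx": -0.425,"ty": -0.668,"tz": 0,"jaw": 1},{"ax": 0,"ay": 0,"az": 0,"tx": -0.425,"ty": -0.668,"tz": 0,"jaw": 1},{"ax": 0,"ay": 0,"az": 0,"tx": -0.425,"ty": -0.668,"tz": 0,"jaw": 1},{"ax": 0,"ay": 0,"az": 0,"tx": -0.425,"ty": -0.668,"tz": 0,"jaw": 1},{"ax": 0,"ay": 0,"az": 0,"tx": -0.425,"ty": -0.668,"tz": 0,"jaw": 1},{"ax": 0,"ay": 0,"az": 0,"tx": 0,"ty": 0,"tz": 0,"jaw": 1},{"ax": 0,"ay": 0,"az": 0,"tx": 0,"ty": 0,"tz": 0,"jaw": 1},{"ax": 0,"ay": 0,"az": 0,"tx": 0,"ty": 0,"tz": 0,"jaw": 1}]'

```text
time: 5.25
ee_pos: [0.65, -0.0736, 0.1796]
orientation: [180.0, -0.1, -180.0]
wrist_force: [1.2, 0.0, -0.1]
width: 0.0006
finger_force: 0.0
```

```bash
python3 - <<'E'
from h import *
o,g=wrist('w3'); print(o['ee_pos'],o['wrist_force'],proj(g,[.6511,-.0743,.08]))
E
```

```text
[ 0.65002023 -0.07357615  0.17960615] [ 1.20810571  0.04637072 -0.12024805] (np.float64(272.22089403121834), np.float64(211.5831777285236))
```

View pics/w3.png

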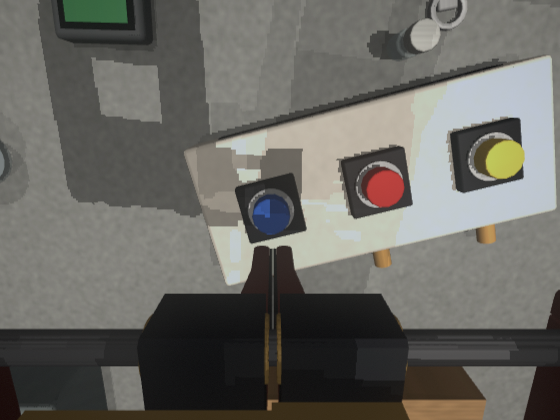

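The blue key top is at (271,214), within 2 px of the projection at (272,212). Red is at (383,187) and yellow at (505,158), both well clear. Now down to 88 mm.

Emit:
carry_out --increments '[{"ax": 0,"ay": 0,"az": 0,"tx": -0.016,"ty": -0.014,"tz": 0.4,"jaw": 1},{"ax": 0,"ay": 0,"az": 0,"tx": 0,"ty": 0,"tz": 0.5,"jaw": 1},{"ax": 0,"ay": 0,"az": 0,"tx": 0,"ty": 0,"tz": 0.5,"jaw": 1},{"ax": 0,"ay": 0,"az": 0,"tx": 0,"ty": 0,"tz": 0.3,"jaw": 1},{"ax": 0,"ay": 0,"az": 0,"tx": 0,"ty": 0,"tz": 0.13,"jaw": 1},{"ax": 0,"ay": 0,"az": 0,"tx": 0,"ty": 0,"tz": 0,"jaw": 1},{"ax": 0,"ay": 0,"az": 0,"tx": 0,"ty": 0,"tz": 0,"jaw": 1}]'

```text
time: 6.0
ee_pos: [0.6525, -0.0749, 0.0896]
orientation: [-180.0, 0.1, -180.0]
wrist_force: [-0.8, 0.5, 0.2]
width: 0.0004
finger_force: 0.0
```

Emit:
carry_out --increments '[{"ax": 0,"ay": 0,"az": 0,"tx": 0,"ty": 0,"tz": 0.05,"jaw": 1},{"ax": 0,"ay": 0,"az": 0,"tx": 0,"ty": 0,"tz": 0.05,"jaw": 1},{"ax": 0,"ay": 0,"az": 0,"tx": 0,"ty": 0,"tz": 0.05,"jaw": 1},{"ax": 0,"ay": 0,"az": 0,"tx": 0,"ty": 0,"tz": 0.05,"jaw": 1},{"ax": 0,"ay": 0,"az": 0,"tx": 0,"ty": 0,"tz": 0.05,"jaw": 1},{"ax": 0,"ay": 0,"az": 0,"tx": 0,"ty": 0,"tz": 0.05,"jaw": 1},{"ax": 0,"ay": 0,"az": 0,"tx": 0,"ty": 0,"tz": 0.04,"jaw": 1},{"ax": 0,"ay": 0,"az": 0,"tx": 0,"ty": 0,"tz": 0.04,"jaw": 1},{"ax": 0,"ay": 0,"az": 0,"tx": 0,"ty": 0,"tz": 0,"jaw": 1},{"ax": 0,"ay": 0,"az": 0,"tx": 0,"ty": 0,"tz": 0,"jaw": 1},{"ax": 0,"ay": 0,"az": 0,"tx": 0,"ty": 0,"tz": 0,"jaw": 1}]'

```text
time: 7.1
ee_pos: [0.652, -0.0752, 0.0699]
orientation: [-180.0, 0.0, -180.0]
wrist_force: [0.5, -0.4, 4.0]
width: 0.0003
finger_force: 1.9
```

It reads 4 N at 69.9 mm, so I'll go 2 mm further to be sure the key is fully in.

Emit:
carry_out --increments '[{"ax": 0,"ay": 0,"az": 0,"tx": 0,"ty": 0,"tz": 0.04,"jaw": 1},{"ax": 0,"ay": 0,"az": 0,"tx": 0,"ty": 0,"tz": 0,"jaw": 1},{"ax": 0,"ay": 0,"az": 0,"tx": 0,"ty": 0,"tz": 0,"jaw": 1},{"ax": 0,"ay": 0,"az": 0,"tx": 0,"ty": 0,"tz": 0,"jaw": 1}]'

```text
time: 7.5
ee_pos: [0.652, -0.0752, 0.068]
orientation: [-180.0, 0.0, -180.0]
wrist_force: [-2.1, -1.2, 6.6]
width: 0.001
finger_force: 3.2
```

6.6 N with the cap 4 mm below the "in" height, so the key is fully in. I'll lift and go above the green key.

Emit:
carry_out --increments '[{"ax": 0,"ay": 0,"az": 0,"tx": 0,"ty": 0,"tz": -0.5,"jaw": 1},{"ax": 0,"ay": 0,"az": 0,"tx": 0,"ty": 0,"tz": -0.7,"jaw": 1},{"ax": 0,"ay": 0,"az": 0,"tx": 0,"ty": 0,"tz": -0.7,"jaw": 1},{"ax": 0,"ay": 0,"az": 0,"tx": 0,"ty": 0,"tz": -0.1,"jaw": 1},{"ax": 0,"ay": 0,"az": 0,"tx": 0.487,"ty": -0.304,"tz": 0,"jaw": 1},{"ax": 0,"ay": 0,"az": 0,"tx": 0.487,"ty": -0.304,"tz": 0,"jaw": 1},{"ax": 0,"ay": 0,"az": 0,"tx": 0.487,"ty": -0.304,"tz": 0,"jaw": 1},{"ax": 0,"ay": 0,"az": 0,"tx": 0.487,"ty": -0.304,"tz": 0,"jaw": 1},{"ax": 0,"ay": 0,"az": 0,"tx": 0.487,"ty": -0.304,"tz": 0,"jaw": 1},{"ax": 0,"ay": 0,"az": 0,"tx": 0.487,"ty": -0.304,"tz": 0,"jaw": 1},{"ax": 0,"ay": 0,"az": 0,"tx": 0.487,"ty": -0.304,"tz": 0,"jaw": 1},{"ax": 0,"ay": 0,"az": 0,"tx": 0.487,"ty": -0.304,"tz": 0,"jaw": 1},{"ax": 0,"ay": 0,"az": 0,"tx": 0.487,"ty": -0.304,"tz": 0,"jaw": 1},{"ax": 0,"ay": 0,"az": 0,"tx": 0,"ty": 0,"tz": 0,"jaw": 1},{"ax": 0,"ay": 0,"az": 0,"tx": 0,"ty": 0,"tz": 0,"jaw": 1},{"ax": 0,"ay": 0,"az": 0,"tx": 0,"ty": 0,"tz": 0,"jaw": 1}]'

```text
time: 9.1
ee_pos: [0.4333, -0.2117, 0.1673]
orientation: [180.0, 0.0, -180.0]
wrist_force: [0.6, 0.0, -0.6]
width: 0.0006
finger_force: 0.0
```

```bash
python3 - <<'E'
from h import *
o,g=wrist('w4'); print(o['ee_pos'],o['wrist_force'],proj(g,[.4322,-.2121,.044]))
E
```

```text
[ 0.43331058 -0.21165089  0.16734902] [ 0.60589405  0.02952009 -0.55413408] (np.float64(272.6092570691111), np.float64(200.8612436965068))
```

View pics/w4.png

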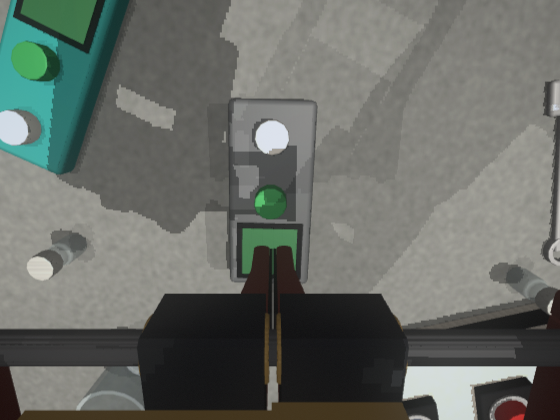

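The green key is at (271,202), matching the projection at (273,201). The white key is at (272,136). Down to 53 mm, then press in small rows.

Emit:
carry_out --increments '[{"ax": 0,"ay": 0,"az": 0,"tx": 0.015,"ty": 0,"tz": 0.4,"jaw": 1},{"ax": 0,"ay": 0,"az": 0,"tx": 0,"ty": 0,"tz": 0.5,"jaw": 1},{"ax": 0,"ay": 0,"az": 0,"tx": 0,"ty": 0,"tz": 0.5,"jaw": 1},{"ax": 0,"ay": 0,"az": 0,"tx": 0,"ty": 0,"tz": 0.5,"jaw": 1},{"ax": 0,"ay": 0,"az": 0,"tx": 0,"ty": 0,"tz": 0.25,"jaw": 1},{"ax": 0,"ay": 0,"az": 0,"tx": 0,"ty": 0,"tz": 0.13,"jaw": 1},{"ax": 0,"ay": 0,"az": 0,"tx": 0,"ty": 0,"tz": 0,"jaw": 1},{"ax": 0,"ay": 0,"az": 0,"tx": 0,"ty": 0,"tz": 0,"jaw": 1}]'

```text
time: 9.95
ee_pos: [0.4326, -0.2121, 0.0543]
orientation: [-180.0, 0.1, -180.0]
wrist_force: [0.5, -0.2, 0.1]
width: 0.0005
finger_force: 0.0
```

Emit:
carry_out --increments '[{"ax": 0,"ay": 0,"az": 0,"tx": 0,"ty": 0,"tz": 0.05,"jaw": 1},{"ax": 0,"ay": 0,"az": 0,"tx": 0,"ty": 0,"tz": 0.05,"jaw": 1},{"ax": 0,"ay": 0,"az": 0,"tx": 0,"ty": 0,"tz": 0.05,"jaw": 1},{"ax": 0,"ay": 0,"az": 0,"tx": 0,"ty": 0,"tz": 0.05,"jaw": 1},{"ax": 0,"ay": 0,"az": 0,"tx": 0,"ty": 0,"tz": 0.05,"jaw": 1},{"ax": 0,"ay": 0,"az": 0,"tx": 0,"ty": 0,"tz": 0.05,"jaw": 1},{"ax": 0,"ay": 0,"az": 0,"tx": 0,"ty": 0,"tz": 0.04,"jaw": 1},{"ax": 0,"ay": 0,"az": 0,"tx": 0,"ty": 0,"tz": 0,"jaw": 1},{"ax": 0,"ay": 0,"az": 0,"tx": 0,"ty": 0,"tz": 0,"jaw": 1},{"ax": 0,"ay": 0,"az": 0,"tx": 0,"ty": 0,"tz": 0,"jaw": 1}]'

```text
time: 10.95
ee_pos: [0.4321, -0.212, 0.0367]
orientation: [-180.0, 0.0, -180.0]
wrist_force: [0.1, -0.7, 1.1]
width: 0.0003
finger_force: 1.1
```

Emit:
carry_out --increments '[{"ax": 0,"ay": 0,"az": 0,"tx": 0,"ty": 0,"tz": 0.03,"jaw": 1},{"ax": 0,"ay": 0,"az": 0,"tx": 0,"ty": 0,"tz": 0.03,"jaw": 1},{"ax": 0,"ay": 0,"az": 0,"tx": 0,"ty": 0,"tz": 0.03,"jaw": 1},{"ax": 0,"ay": 0,"az": 0,"tx": 0,"ty": 0,"tz": 0,"jaw": 1},{"ax": 0,"ay": 0,"az": 0,"tx": 0,"ty": 0,"tz": 0,"jaw": 1},{"ax": 0,"ay": 0,"az": 0,"tx": 0,"ty": 0,"tz": 0,"jaw": 1}]'

```text
time: 11.55
ee_pos: [0.4321, -0.212, 0.0323]
orientation: [-180.0, 0.0, -180.0]
wrist_force: [-0.7, -1.0, 6.3]
width: 0.0005
finger_force: 3.0
```

6.3 N at 32.3 mm means the green key is fully in. I'll lift clear and check.

Emit:
carry_out --increments '[{"ax": 0,"ay": 0,"az": 0,"tx": 0,"ty": 0,"tz": -0.2,"jaw": 1},{"ax": 0,"ay": 0,"az": 0,"tx": 0,"ty": 0,"tz": -0.6,"jaw": 1},{"ax": 0,"ay": 0,"az": 0,"tx": 0,"ty": 0,"tz": -0.8,"jaw": 1},{"ax": 0,"ay": 0,"az": 0,"tx": 0,"ty": 0,"tz": -0.8,"jaw": 1},{"ax": 0,"ay": 0,"az": 0,"tx": 0,"ty": 0,"tz": -0.6,"jaw": 1},{"ax": 0,"ay": 0,"az": 0,"tx": 0,"ty": 0,"tz": 0,"jaw": 1},{"ax": 0,"ay": 0,"az": 0,"tx": 0,"ty": 0,"tz": 0,"jaw": 1},{"ax": 0,"ay": 0,"az": 0,"tx": 0,"ty": 0,"tz": 0,"jaw": 1},{"ax": 0,"ay": 0,"az": 0,"tx": 0,"ty": 0,"tz": 0,"jaw": 1}]'

```text
time: 12.45
ee_pos: [0.431, -0.2114, 0.1808]
orientation: [179.9, -0.2, -180.0]
wrist_force: [0.2, 0.2, -0.3]
width: 0.0006
finger_force: 0.0
```

```bash
python3 - <<'E'
from h import *
g=grab('side','side1')
a,b=cv2.imread('pics/side0.png'),cv2.imread('pics/side1.png')
f=lambda im:cv2.resize(im[165:325,180:440],(780,290),interpolation=cv2.INTER_CUBIC)
cv2.imwrite('pics/cmp.png',np.vstack([f(a),f(b)])); print(robot.observe()['ee_pos'])
E
```

```text
[ 0.43113585 -0.21151786  0.18090126]
```

View pics/cmp.png

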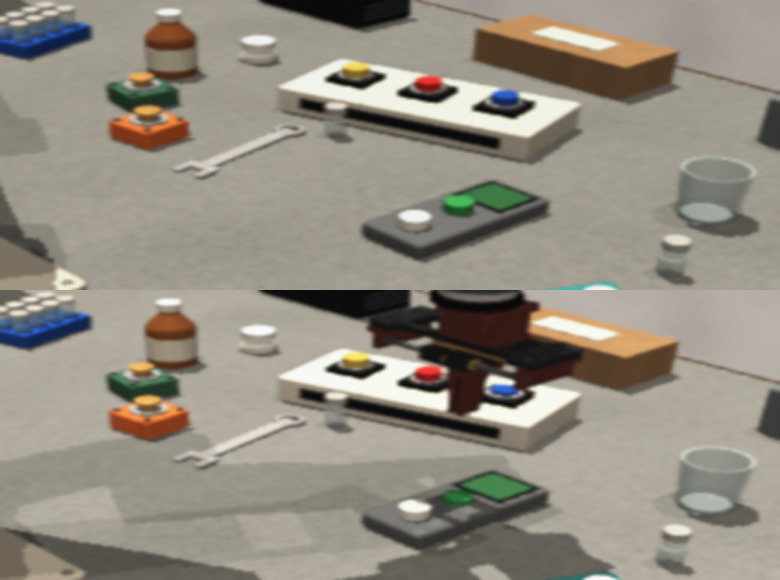

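The before/after pictures show the blue key at (503,390) and the green key at (457,497) both in. The stud is up, the yellow, red and white keys are out, and nothing has shifted. Handing in.

```bash
python3 -c "
from workcell import robot
print(robot.sign_off())"
```

```text
the job is handed in; nothing more can be done
None
```

I touched the earthing stud (about 6 N), then pressed the blue key (6.6 N) and the green key (6.3 N) fully in; the last picture showed nothing else moved, and the job is handed in, with no verdict returned.

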